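# Lock the polisher bracket onto its stud with the sprung-loop hitch pin

### The job

The polisher's bracket sits over the square steel stud of its dock and has to be locked on. Push the hitch pin with the orange-knobbed loop through the stud's cross hole (the stud is clamped a little higher or lower each time, so feel for it), going in from the robot's right-hand side, until its shoulder is up against the stud with the loop still folded back. Then swing the sprung loop up over the top of the stud and down its far side until it has snapped behind the stud and lies fully down along the pin, and let go. Leave the other things on the bench where they are.

Things in the scene. Friction and masses are not known exactly. Their poses are not given: they have to be found in the camera images.
- dock: Fixed dark steel plate, 15 mm thick, with an upright stud and a black polisher. Origin: bench top, on the stud's centre line; z up, x = direction in which the pin is pushed, roughly to the robot's left. Stud: square steel bar, faces at x, y = +-15 mm. Polisher: 270 mm long, parallel to x, axis at y = -140 mm, from y = -94 mm outward, 105 mm high
- bracket_eye (a point): centre of the polisher bracket's eye round the stud, on the stud's centre line, 58 mm above the bench; eye 56 mm across, bracket 6 mm thick. Axes as the dock's. The stud above it is clamped at a height that differs each time and is not reported: its top lies 142 to 156 mm above the bench, to be found by touch or sight. It bears 60 N without moving
- stud_axis (a point): point on the stud's centre line at the middle height of its cross hole's range, 100 mm above the bench; the hole's true centre lies up to 7 mm above or below, always 49 mm under the stud's top. The hole is square, 13.6 x 13.6 mm, sides level and upright, right through along dock x. The top is a half-round dome of 15 mm radius, its axis along dock y, 15 mm under the top
- pin_grip (a point): centre of the hitch pin's aluminium grip block, 50 mm along the pin, 20 mm wide, 24 mm high. The pin lies on it, level, its axis 12 mm above the bench, and weighs about 150 g. x along the pin towards the tip, z up, y across. Only the front 30 mm of the block are free for fingers: the loop's hinge axle, 54 mm wide across y, crosses it 19 mm behind this point
- pin_shoulder (a point): centre of the block's front face, 25 mm ahead of pin_grip, where the square 12 x 12 mm steel shank begins, sides level and upright; with the pin home it lies against the stud's face at dock x = -15 mm; axes as pin_grip
- pin_tip (a point): nose of the shank, 46 mm ahead of the shoulder; the last 8 mm taper to a round nose of 7 mm diameter; axes as pin_grip
- loop_hinge (a point): point on the pin's axis about which the loop turns, 44 mm behind the shoulder; the hinge axis is the pin's y. The loop: two 6 mm round arms 48 mm apart (the stud passes between them), an end bar and a pull knob. It is sprung lengthwise: stretches up to 14 mm at 400 N/m
- loop_bar (a point): middle of the loop's end bar (8 mm round, 48 mm long across the pin), 79 mm from the hinge when not stretched. With the pin home the loop must stretch by about 8 mm (3 N) for the bar to clear the stud's dome; beyond it, it snaps back behind the stud
- loop_tab (a point): centre of the orange pull knob outside the end bar, in line with the loop, on a short neck: a round barrel 20 mm in diameter and 16 mm wide, its axis across (along the pin's y); 103 mm from the hinge, 24 mm beyond the bar. It can be pinched across its 16 mm width, on its flat round ends, and turns between the fingers as the loop swings
- loop (a joint): swing of the loop, rad. 0 = fully down: pointing along the pin to its tip, 0.152 rad above the pin's axis (bar 12 mm above it). Grows as it is raised: 1.42 straight up, 2.8 folded right back. Starts folded back; stays where left (friction 0.025 N m). With the pin home the bar meets the dome at about 0.6 on its way down and is past it below 0.16
- pad_case: blue square pad case, 144 x 144 x 59 mm, bystander; origin under its centre
- wheel_brush: steel wheel brush with a rubber handle, 175 mm long, 46 mm high, bystander; origin on the bench under its middle
- pick: orange plastic detailing pick, 177 mm long, 12 mm high, bystander; origin on the bench near its middle
- plain_pin: dark plain round pin, 90 mm long, no loop, not to be used; bystander; origin on the bench under its shoulder
- spray: amber bottle with black cap, 68 mm diameter, 180 mm high, bystander; origin under its centre
- wax: black jar with steel lid, 80 mm diameter, 55 mm high, bystander; origin under its centre
Mind the look-alikes: they are no part of the job. Leave any blue or pink look-alike of the part that bears pin_grip alone.

How it is judged:
By the outcome, as a careful person would: the job done as asked, in the order asked, and still so for the second after the job is handed in, with the robot touching nothing.
It also fails if it takes over 72 s, if anything falls off the work surface, if the arm or the gripper's body presses on something with over 40 N, if the wrist force passes 120 N, or if a joint passes its speed limit or range.

### The arm

A 6-joint arm with a two-finger parallel gripper is mounted at the origin on the work surface. World frame = base frame: x ahead of the robot, y to its left, z up, the work surface at z = 0. Lengths are in m, angles in degrees, forces in N, time in s.
With the tool pointing down it reaches from about 0.375 to 0.9 m from the base axis. Payload 3.1 kg.
Tool frame: the origin (TCP) lies on the centre line of the jaws, within the pads' length; the fingertips stand 25 mm ahead of it and the grasp point (between the pads) lies 6 mm ahead of it; z points along the fingers, y is the line along which they close (so a half turn about z gives the same grasp; the last joint's range is limited). The gripper opens to 87 mm and grips with 3 to 60 N. Pads are 19 mm wide; open, the fingers measure 117 mm over their backs; the gripper's body (75 mm by 190 mm) begins 51 mm behind the grasp point.
Start: joints at [-82.133, 30.224, 82.088, -0, 67.689, -10.227], TCP at [0.194, -0.594, 0.248] pointing down, gripper open.
Joint ranges: [-176.69, 176.69], [-43.24, 126.21], [12.49, 139.97], [-82, 262], [0, 151.66], [-163.58, 163.58]. Speed limits (degrees/s): [159.86, 159.86, 180, 180, 180, 180].

### API

Orientations are given as a 3x3 rotation matrix whose columns are the frame's x, y, z axes.
In Python, from rig import * gives the robot as it stands.
- The arm moves only by the tool step_arm, never from a script. Its argument "steps" is a list of rows, each a list of 7 numbers: the shift along the tool's x, y, z normalised to -1 to 1, where 1 is 0.3 m, then the turn, a rotation vector about the tool's x, y, z normalised to -1 to 1, where 1 is 45 degrees, then the gripper's target within -1 to 1 (shut at 1, half-way at 0, fully open at -1). A call has 1 to 8 rows; each row is the pose to reach, as a shift and turn from the pose commanded when the call began, along the tool's axes at that moment; what a row does not reach only later rows make up. A row lasts 1/12 s, in which the tool goes at most 41.7 mm and 7.16 degrees, less where a joint would pass 70% of its speed; a pose out of reach is approached as far as the arm can. A call with a number of a shift or a turn outside -1 to 1 is refused whole. A call with a gripper value outside its range is refused whole. The fingers move at their own pace and stop on an object; the grip force is fixed at half the most. Time passes only in rows, so rows that repeat a pose let the fingers close. It gives the time, the measured TCP pose, the force, the opening and the grip force at its end, in the units of the state.
- read_state(): the state, without advancing time (a new reading comes with each control period).
- capture(name): name is "side" or "top" or "wrist"; returns a dict with "image" (480x640x3 uint8, red, green, blue), "vertical_fov" (degrees; the focal length in pixels is half the picture's height over the tangent of half this angle, whatever the lens; pixels are square), "cx", "cy" (the principal point, pixels), "world_from_camera" (4x4, takes a point from camera to world coordinates); the wrist camera has in their place "T_tool_cam" (4x4, takes a point from camera to tool coordinates, whose origin is the TCP and whose axes are the flange's). Camera axes: x right, y down, z forward; pixel columns grow to the right and rows downward; lengths in m; the calibration is good to about 2 mm. A picture is of the moment at which its call begins: read the wrist's pose just before it. There is no depth.
- hand_in(): hands the job in; it is judged then, once.
The state is a dict: "time_s": time; "joint_positions": joint angles; "qvel": joint speeds; "tau": joint torques, N m; "position": TCP position; "tcp_rot": TCP orientation; "force": force on the tool from outside, world axes, zero at the start; "moment": the same for the moment, N m; "opening": opening from 0.0 (shut) to 1.0 (fully open); "grasp_force": force on a finger pad.
Only numpy, scipy, OpenCV 4.12 (cv2) and the standard library are available. Lean on these libraries where they do the work, as an engineer would, in place of code of your own. Each camera call takes 0.05 s, during which the arm holds its last target. There are 200 camera calls.

## Working session

There is one attempt and no reset: what is moved stays moved. The work goes in short steps, Python scripts to look and compute and a tool call to move; the robot and the scene stay as the last step left them, time stands still between calls to the robot, and variables do not carry over. Pictures are saved under pics/ and viewed, at most 10 in all, crops included, and the job is handed in when it is done.

Besides the shell and the picture viewer there is one more tool, called after ">>>" by a JSON object that holds its "op" and its "data". step_arm: Moves the arm, as the interface text tells. Scaled input: -1 to 1 covers 0.3 m each way for a shift and 45 degrees each way for a turn. Its arguments: {"type":"object","properties":{"steps":{"type":"array"}},"required":["steps"]}

```bash
ls; mkdir -p pics
python3 - <<'E'
from rig import *
import cv2,numpy as np
s=read_state();print(s)
for n in("side","top"):
    c=capture(n);cv2.imwrite(f"pics/{n}0.png",c["image"][:,:,::-1]);print(n,c["vertical_fov"],c["cx"],c["cy"],np.round(c["world_from_camera"],4).tolist())
E
```

```text
pics
{'time_s': 0.0, 'joint_positions': array([-8.21326037e+01,  3.02803811e+01,  8.21549404e+01,  5.10216855e-04,
        6.76891667e+01, -1.02283959e+01]), 'qvel': array([-0.03193948,  0.01030184,  0.12054648,  0.02312268,  0.02367691,
        0.04474335]), 'tau': array([ 6.41297584e-05, -4.40043461e+01, -1.76589292e+01,  6.33578910e-02,
        5.82526345e-02, -1.65966076e-04]), 'position': array([ 0.19405526, -0.59340946,  0.24656443]), 'tcp_rot': array([[ 9.50539655e-01,  3.10603092e-01, -2.89244131e-04],
       [ 3.10602977e-01, -9.50537297e-01,  2.15340476e-03],
       [ 3.93916842e-04, -2.13673671e-03, -9.99997640e-01]]), 'force': array([ 0.59063919, -0.19563242, -0.72314192]), 'moment': array([-0.00718041, -0.04623939,  0.0094172 ]), 'grasp_force': 0.0, 'opening': 0.9996773871786726}
side 43.7022249543742 320.447972938957 246.94347300087975 [[-0.899, -0.2863, 0.3315, 0.0872], [-0.4376, 0.5569, -0.7059, 0.9567], [0.0175, -0.7797, -0.6259, 0.9393], [0.0, 0.0, 0.0, 1.0]]
top 50.26169466871615 320.0816619077073 242.76529417378345 [[-0.0171, -0.9924, 0.1218, 0.4022], [-0.9998, 0.0167, -0.0049, 0.0161], [0.0028, -0.1218, -0.9925, 1.2626], [0.0, 0.0, 0.0, 1.0]]
```

View pics/top0.png

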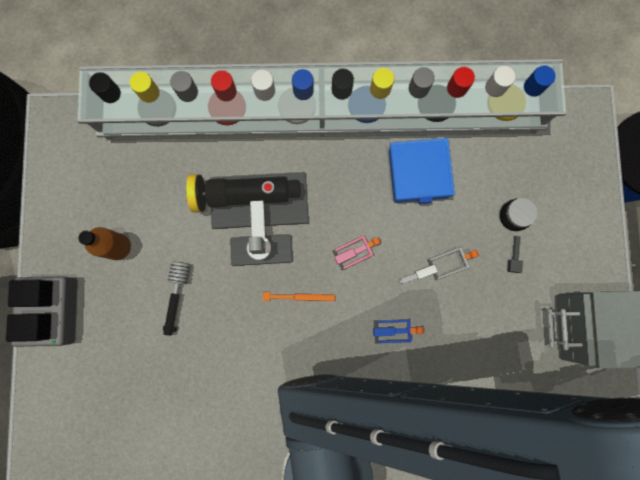

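View pics/side0.png

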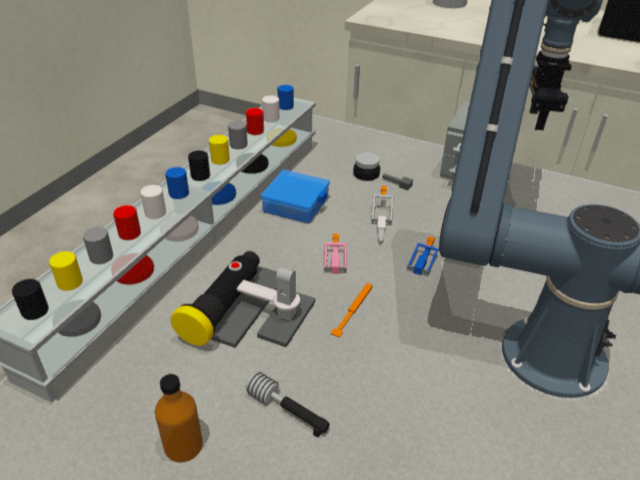

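The top view shows three loop pins: grey/aluminium with an orange knob at about (430,270), pink at (355,252), and blue at (398,331). The grey one fits, since the block should be aluminium and pink and blue are excluded. The dark plain pin is at (515,255). The stud is at about (258,243), with the polisher beyond it. I'll enlarge the grey pin and the dock to confirm.

```bash
cat > h.py <<'E'
from rig import *
import cv2,numpy as np
def ray(c,u,v,T=None):
    T=c["world_from_camera"] if T is None else T
    f=240/np.tan(np.radians(c["vertical_fov"]/2))
    d=T[:3,:3]@np.array([(u-c["cx"])/f,(v-c["cy"])/f,1]); return T[:3,3],d
def at(c,u,v,z,T=None):
    o,d=ray(c,u,v,T); return o+d*(z-o[2])/d[2]
def proj(c,p,T=None):
    T=c["world_from_camera"] if T is None else T
    f=240/np.tan(np.radians(c["vertical_fov"]/2))
    q=T[:3,:3].T@(np.asarray(p)-T[:3,3]); return np.array([c["cx"]+f*q[0]/q[2],c["cy"]+f*q[1]/q[2]])
def wristT(c,s):
    T=np.eye(4);T[:3,:3]=s["tcp_rot"];T[:3,3]=s["position"];return T@c["T_tool_cam"]
E
python3 - <<'E'
from h import *
c=capture("top");im=c["image"][:,:,::-1]
a=cv2.resize(im[235:295,390:490],(800,480),interpolation=cv2.INTER_CUBIC)
cv2.imwrite("pics/crop1.png",a)
for n,u,v,z in[("stud top",257,243,.149),("tip",403,280,.012),("block",427,272,.024),("knob",473,254.5,.03),("plate TL",231,237,.015),("plate BR",292,262,.015),("plate TR",291,234,.015),("plate BL",233,266,.015)]:print(n,at(c,u,v,z).round(4))
print(capture("wrist")["T_tool_cam"].round(3).tolist(),capture("wrist")["vertical_fov"])
E
```

```text
stud top [0.5406 0.1489 0.149 ]
tip [ 0.4606 -0.191   0.012 ]
block [ 0.4784 -0.2479  0.024 ]
knob [ 0.5185 -0.3599  0.03  ]
plate TL [0.5732 0.2287 0.015 ]
plate BR [0.509  0.0794 0.015 ]
plate TR [0.5782 0.0811 0.015 ]
plate BL [0.5017 0.2235 0.015 ]
[[-0.001, -0.96, -0.279, 0.078], [1.0, -0.001, -0.001, 0.0], [0.001, -0.279, 0.96, -0.138], [0.0, 0.0, 0.0, 1.0]] 64.47877782317403
```

View pics/crop1.png

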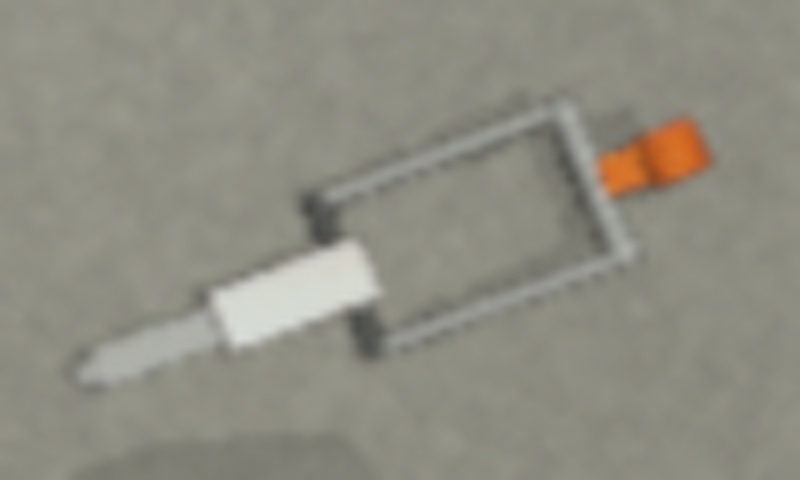

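The crop confirms it: an aluminium block with a grey loop and an orange knob, tip at full-image pixel (399.4,282.3), block centre (427.1,271.6), knob (475,253.8). This is the pin to use.

```bash
cat >> h.py <<'E'
def down(yaw):
    a=np.radians(yaw);x=np.array([np.cos(a),np.sin(a),0]);z=np.array([0,0,-1.]);return np.c_[x,np.cross(z,x),z]
def rel(p,R,s=None):
    from scipy.spatial.transform import Rotation as Ro
    s=s or read_state();R0=s["tcp_rot"]
    t=R0.T@(np.asarray(p)-s["position"])/.3;r=Ro.from_matrix(R0.T@R).as_rotvec(degrees=True)/45
    return t.round(4),r.round(4)
E
python3 - <<'E'
from h import *
c=capture("top")
tip=at(c,399.4,282.3,.012);b=at(c,427.1,271.6,.024);k=at(c,475,253.8,.032)
print(tip,b,k,np.linalg.norm(tip-b),np.linalg.norm(k-b))
d=tip-k;yaw=np.degrees(np.arctan2(d[1],d[0]));print(yaw)
print(rel([b[0],b[1],.25],down(yaw)))
E
```

```text
[ 0.45515464 -0.18198843  0.012     ] [ 0.47937471 -0.24818007  0.024     ] [ 0.51996848 -0.36423494  0.032     ] 0.07149786279214776 0.12320953355970997
109.57733528130464
(array([ 1.2618, -0.7999, -0.0086]), array([-7.000e-04, -9.000e-04, -2.033e+00]))
```

>>> {"op": "step_arm", "data": {"steps": [[0.75,-0.48,0,0,0,-1,-1],[0.75,-0.48,0,0,0,-1,-1],[0.75,-0.48,0,0,0,-1,-1],[0.75,-0.48,0,0,0,-1,-1],[0.75,-0.48,0,0,0,-1,-1],[0.75,-0.48,0,0,0,-1,-1],[0.75,-0.48,0,0,0,-1,-1]]}}

```text
time_s: 0.88
position: [0.3653, -0.3826, 0.2475]
tcp_rot: [[0.446, 0.895, 0.0], [0.895, -0.446, 0.003], [0.003, -0.001, -1.0]]
force: [-0.6, -0.9, -0.6]
opening: 0.998
grasp_force: 0.0
```

Run:
```python
from h import *
print(rel([0.479,-.248,.25],down(109.6)))
```

```text
(array([ 0.5706,  0.1396, -0.0068]), array([ 1.0000e-04, -4.2000e-03, -1.0235e+00]))
```

>>> {"op": "step_arm", "data": {"steps": [[0.57,0.14,0,0,0,-1,-1],[0.57,0.14,0,0,0,-1,-1],[0.57,0.14,0,0,0,-1,-1],[0.57,0.14,0,0,0,-1,-1],[0.57,0.14,0,0,0,-1,-1],[0.57,0.14,0,0,0,-1,-1],[0.57,0.14,0,0,0,-1,-1],[0.57,0.14,0,0,0,-1,-1]]}}

```text
time_s: 1.55
position: [0.4785, -0.2532, 0.2476]
tcp_rot: [[-0.312, 0.95, 0.0], [0.95, 0.312, -0.0], [-0.0, -0.0, -1.0]]
force: [-0.9, -0.1, 0.4]
opening: 0.999
grasp_force: 0.0
```

Run:
```python
from h import *
s=read_state();c=capture("wrist");T=wristT(c,s)
cv2.imwrite("pics/w1.png",c["image"][:,:,::-1]);np.savez("w1.npz",T=T)
for p in([.455,-.182,.012],[.479,-.248,.024],[.52,-.364,.032]):print(proj(c,p,T))
print(s["position"],s["tcp_rot"].round(3).tolist())
```

```text
[315.65374728 129.3638839 ]
[318.02185055 205.13096941]
[320.68320447 323.71667895]
[ 0.47846768 -0.25319045  0.24755986] [[-0.312, 0.95, 0.0], [0.95, 0.312, -0.0], [-0.0, -0.0, -1.0]]
```

View pics/w1.png

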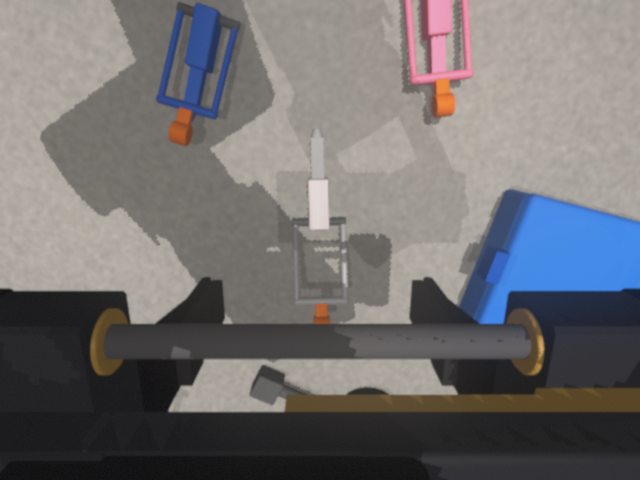

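Run:
```python
from h import *
im=cv2.imread("pics/w1.png");T=np.load("w1.npz")["T"];c=capture("wrist")
m=((im.min(2)>190)).astype(np.uint8);m[:150]=0;m[250:]=0;m[:,:290]=0;m[:,350:]=0
n,l,st,ce=cv2.connectedComponentsWithStats(m);i=1+st[1:,4].argmax();print(st[i],ce[i])
r=cv2.minAreaRect(np.argwhere(l==i)[:,::-1].astype(np.float32));bx=cv2.boxPoints(r);w=np.array([at(c,*q,.024,T) for q in bx]);print(w.round(4).tolist(),w.mean(0))
b=at(c,*ce[i],.024,T);print(b)
for j in range(4):
    e=w[(j+1)%4]-w[j];print(np.linalg.norm(e),np.degrees(np.arctan2(e[1],e[0])))
tip=at(c,317.2,128.5,.012,T);print(tip,np.linalg.norm(tip-b),np.degrees(np.arctan2(*(tip-b)[1::-1])))
print(rel([.5406,.149,.25],down(92.5)))
```

```text
[309 180  19  49 882] [318.45351474 203.7154195 ]
[[0.4633, -0.2277, 0.024], [0.4795, -0.2224, 0.024], [0.4945, -0.2669, 0.024], [0.4777, -0.2724, 0.024]] [ 0.47876541 -0.24735358  0.024     ]
[ 0.47896259 -0.24655479  0.024     ]
0.01703763087547493 18.139620570836744
0.046952843332572484 -71.4246215337138
0.017657659715243915 -161.86434116676745
0.04695100072359303 107.81874909123081
[ 0.45614165 -0.1808021   0.012     ] 0.07062727539317253 109.14047163291029
(array([ 1.2122,  0.6135, -0.0082]), array([0.    , 0.    , 0.3451]))
```

>>> {"op": "step_arm", "data": {"steps": [[1,0.5,0,0,0,0.34,1],[1,0.5,0,0,0,0.34,1],[1,0.5,0,0,0,0.34,1],[1,0.5,0,0,0,0.34,1],[1,0.5,0,0,0,0.34,1],[1,0.5,0,0,0,0.34,1],[1,0.5,0,0,0,0.34,1],[1,0.5,0,0,0,0.34,1]]}}

```text
time_s: 2.32
position: [0.5264, 0.0719, 0.2477]
tcp_rot: [[-0.046, 0.999, 0.0], [0.999, 0.046, -0.0], [-0.0, 0.0, -1.0]]
force: [1.2, 0.1, 0.1]
opening: 0.478
grasp_force: 0.0
```

Run:
```python
from h import *
s=read_state();c=capture("wrist");T=wristT(c,s)
cv2.imwrite("pics/w2.png",c["image"][:,:,::-1]);np.savez("w2.npz",T=T)
for p in([.5406,.149,.149],[.5406,.149,.058]):print(proj(c,p,T))
print(s["position"],rel([.5406,.149,.25],down(92.5)))
```

```text
[344.9341401 128.394389 ]
[337.01518398 128.16438513]
[0.52643941 0.07190856 0.24774639] (array([ 0.2297,  0.0575, -0.0054]), array([ 0.0029, -0.0079,  0.0094]))
```

View pics/w2.png

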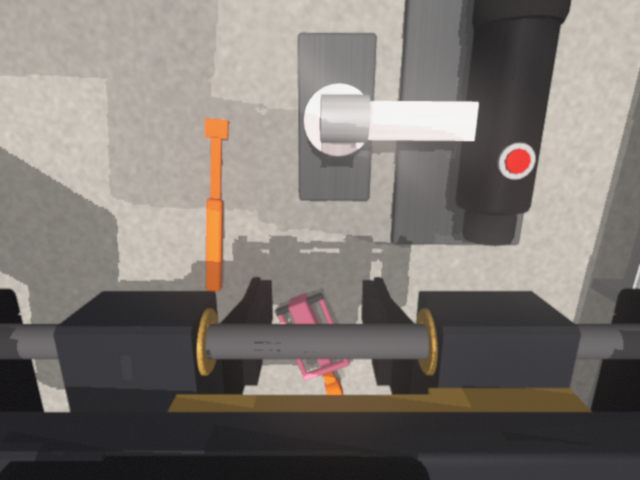

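Run:
```python
from h import *
T=np.load("w2.npz")["T"];c=capture("wrist")
print(at(c,345,118.5,.147,T),at(c,337,120,.061,T))
w=[at(c,u,v,.015,T) for u,v in((298.5,34),(376.5,34),(370,200),(299.5,198.5))];print(np.round(w,4),np.mean(w,0))
for i,j in((3,0),(2,1)):
    e=w[j]-w[i];print(np.degrees(np.arctan2(e[1],e[0])),np.linalg.norm(e))
# polisher bracket long plate edge
e=at(c,408,0,.015,T)-at(c,391.5,240,.015,T);print(np.degrees(np.arctan2(e[1],e[0])))
im=cv2.imread("pics/w2.png");print(im[118,300:385,1].tolist());print(im[75:165,345,1].tolist())
```

```text
[0.54040762 0.15467692 0.147     ] [0.54004653 0.15537312 0.061     ]
[[0.5043 0.2267 0.015 ]
 [0.5726 0.2298 0.015 ]
 [0.5794 0.0826 0.015 ]
 [0.51   0.081  0.015 ]] [0.54158101 0.15504049 0.015     ]
92.22502999934312 0.14581239122730597
92.62541174839801 0.14732332697550368
91.96857399224801
[110, 118, 121, 151, 214, 231, 235, 236, 236, 237, 236, 235, 235, 235, 235, 236, 236, 236, 230, 201, 168, 201, 219, 222, 222, 222, 223, 226, 228, 228, 227, 227, 227, 227, 227, 226, 226, 226, 226, 226, 225, 225, 225, 225, 225, 225, 224, 225, 225, 225, 225, 225, 224, 225, 225, 224, 224, 225, 225, 225, 225, 225, 225, 225, 225, 225, 225, 225, 225, 226, 230, 236, 242, 243, 244, 244, 244, 244, 244, 244, 244, 244, 244, 244, 245]
[135, 137, 136, 136, 136, 137, 137, 141, 165, 217, 240, 243, 243, 243, 243, 243, 243, 242, 233, 205, 178, 177, 182, 188, 191, 196, 198, 203, 205, 207, 207, 207, 208, 211, 214, 216, 220, 222, 223, 224, 224, 225, 225, 225, 223, 221, 217, 208, 195, 189, 187, 185, 183, 180, 176, 174, 173, 172, 169, 164, 159, 154, 149, 144, 136, 130, 126, 134, 153, 176, 192, 196, 196, 196, 197, 198, 196, 197, 194, 174, 134, 98, 89, 88, 87, 86, 88, 87, 86, 87]
```

Run:
```python
from h import *
print(rel([.5404,.155,.195],down(92.2)))
```

```text
(array([0.2613, 0.0604, 0.1764]), array([ 0.0012, -0.0028,  0.02  ]))
```

>>> {"op": "step_arm", "data": {"steps": [[0.27,0.06,0,0,0,0.02,1],[0.27,0.06,0,0,0,0.02,1],[0.262,0.06,0.176,0,0,0.02,1],[0.262,0.06,0.176,0,0,0.02,1],[0.262,0.06,0.176,0,0,0.02,1],[0.262,0.06,0.176,0,0,0.02,1]]}}

```text
time_s: 2.92
position: [0.5404, 0.1489, 0.1942]
tcp_rot: [[-0.031, 1.0, -0.002], [1.0, 0.031, -0.0], [-0.0, -0.002, -1.0]]
force: [0.5, -0.4, -0.1]
opening: 0.019
grasp_force: 0.0
```

>>> {"op": "step_arm", "data": {"steps": [[0,0,0.01,0,0,0,1],[0,0,0.02,0,0,0,1],[0,0,0.03,0,0,0,1],[0,0,0.035,0,0,0,1]]}}

```text
time_s: 3.25
position: [0.5409, 0.1493, 0.1846]
tcp_rot: [[-0.032, 0.999, 0.001], [0.999, 0.032, 0.0], [0.0, 0.001, -1.0]]
force: [0.4, -0.3, 0.8]
opening: -0.0
grasp_force: 0.0
```

>>> {"op": "step_arm", "data": {"steps": [[0.02,-0.001,0,0,0,0,1],[0.02,-0.001,0.006,0,0,0,1],[0.02,-0.001,0.012,0,0,0,1],[0.02,-0.001,0.012,0,0,0,1]]}}

```text
time_s: 3.58
position: [0.5398, 0.156, 0.1804]
tcp_rot: [[-0.033, 0.999, -0.0], [0.999, 0.033, -0.0], [-0.0, -0.0, -1.0]]
force: [0.3, -0.0, 0.0]
opening: 0.003
grasp_force: 0.0
```

>>> {"op": "step_arm", "data": {"steps": [[0,0,0.006,0,0,0,1],[0,0,0.012,0,0,0,1],[0,0,0.012,0,0,0,1]]}}

```text
time_s: 3.83
position: [0.5398, 0.1558, 0.1766]
tcp_rot: [[-0.033, 0.999, -0.001], [0.999, 0.033, -0.0], [-0.0, -0.001, -1.0]]
force: [0.0, -0.1, 0.7]
opening: 0.006
grasp_force: 0.0
```

>>> {"op": "step_arm", "data": {"steps": [[0,0,0.006,0,0,0,1],[0,0,0.006,0,0,0,1]]}}

```text
time_s: 4.0
position: [0.5399, 0.1558, 0.1749]
tcp_rot: [[-0.033, 0.999, -0.001], [0.999, 0.033, -0.0], [-0.0, -0.001, -1.0]]
force: [-0.2, -0.5, -0.5]
opening: 0.005
grasp_force: 0.0
```

>>> {"op": "step_arm", "data": {"steps": [[0,0,0.006,0,0,0,1],[0,0,0.006,0,0,0,1]]}}

```text
time_s: 4.17
position: [0.5399, 0.1557, 0.1732]
tcp_rot: [[-0.033, 0.999, -0.001], [0.999, 0.033, -0.0], [-0.0, -0.001, -1.0]]
force: [0.1, 0.5, 0.0]
opening: 0.0
grasp_force: 0.0
```

>>> {"op": "step_arm", "data": {"steps": [[0,0,0.006,0,0,0,1],[0,0,0.006,0,0,0,1]]}}

```text
time_s: 4.33
position: [0.5399, 0.1558, 0.1714]
tcp_rot: [[-0.033, 0.999, -0.0], [0.999, 0.033, -0.0], [-0.0, -0.0, -1.0]]
force: [-0.4, -0.1, 0.6]
opening: 0.01
grasp_force: 0.0
```

Tip is at 0.1464 with no contact yet; the lowest possible top is 0.142.

>>> {"op": "step_arm", "data": {"steps": [[0,0,0.005,0,0,0,1],[0,0,0.005,0,0,0,1]]}}

```text
time_s: 4.5
position: [0.54, 0.1558, 0.1699]
tcp_rot: [[-0.033, 0.999, -0.0], [0.999, 0.033, -0.0], [-0.0, -0.0, -1.0]]
force: [0.2, -0.1, 0.3]
opening: 0.004
grasp_force: 0.0
```

>>> {"op": "step_arm", "data": {"steps": [[0,0,0.005,0,0,0,1],[0,0,0.005,0,0,0,1]]}}

```text
time_s: 4.67
position: [0.54, 0.1558, 0.1684]
tcp_rot: [[-0.033, 0.999, -0.0], [0.999, 0.033, -0.0], [-0.0, -0.0, -1.0]]
force: [0.6, 0.1, 0.2]
opening: 0.008
grasp_force: 0.0
```

>>> {"op": "step_arm", "data": {"steps": [[0,0,0.005,0,0,0,1],[0,0,0.005,0,0,0,1]]}}

```text
time_s: 4.83
position: [0.5402, 0.1558, 0.1678]
tcp_rot: [[-0.033, 0.999, 0.0], [0.999, 0.033, -0.0], [-0.0, 0.0, -1.0]]
force: [-1.4, -0.3, 3.3]
opening: 0.008
grasp_force: 1.9
```

>>> {"op": "step_arm", "data": {"steps": [[0,0,-0.04,0,0,0,-1],[0,0,-0.04,0,0,0,-1],[0,0,-0.04,0,0,0,-1],[0,0,-0.04,0,0,0,-1],[0,0,-0.04,0,0,0,-1],[0,0,-0.04,0,0,0,-1],[0,0,-0.04,0,0,0,-1],[0,0,-0.04,0,0,0,-1]]}}

```text
time_s: 5.5
position: [0.5399, 0.1558, 0.1789]
tcp_rot: [[-0.033, 0.999, -0.0], [0.999, 0.033, -0.0], [-0.0, -0.0, -1.0]]
force: [-0.6, -0.1, 0.1]
opening: 0.526
grasp_force: 0.0
```

>>> {"op": "step_arm", "data": {"steps": [[0,0,0.07,0,0,0,-1],[0,0,0.14,0,0,0,-1],[0,0,0.14,0,0,0,1],[0,0,0.14,0,0,0,1],[0,0,0.14,0,0,0,1],[0,0,0.14,0,0,0,1],[0,0,0.14,0,0,0,1],[0,0,0.14,0,0,0,1]]}}

```text
time_s: 6.17
position: [0.5406, 0.1559, 0.1381]
tcp_rot: [[-0.033, 0.999, 0.002], [0.999, 0.033, 0.0], [0.0, 0.002, -1.0]]
force: [-0.9, 0.5, -0.0]
opening: 0.407
grasp_force: 0.0
```

>>> {"op": "step_arm", "data": {"steps": [[0,0,0,0,0,0,1],[0,0,0,0,0,0,1],[0,0,0,0,0,0,1],[0,0,0,0,0,0,1]]}}

```text
time_s: 6.5
position: [0.54, 0.1558, 0.1379]
tcp_rot: [[-0.034, 0.999, 0.0], [0.999, 0.034, -0.0], [-0.0, 0.0, -1.0]]
force: [-2.1, 0.7, 5.2]
opening: 0.341
grasp_force: 30.0
```

Run:
```python
from h import *
s=read_state();print(s)
```

```text
{'time_s': 6.5, 'joint_positions': array([ 4.71045418e+00,  3.40991894e+01,  9.68142639e+01, -8.46066741e-03,
        4.90728909e+01,  2.79080987e+00]), 'qvel': array([-0.0860458 ,  0.06779715, -0.0119535 ,  0.03812807, -0.00814079,
       -0.1193128 ]), 'tau': array([ -0.38539773, -38.70589972, -12.10897744,   0.13139438,
        -0.53807734,   0.15754275]), 'position': array([0.54002326, 0.15584198, 0.13788533]), 'tcp_rot': array([[-3.35945018e-02,  9.99435515e-01,  2.46701775e-04],
       [ 9.99435540e-01,  3.35945253e-02, -9.16186933e-05],
       [-9.98548049e-05,  2.43484638e-04, -9.99999965e-01]]), 'force': array([-2.06419041,  0.69910268,  5.24383033]), 'moment': array([-0.03377234,  0.28464814,  0.14313825]), 'grasp_force': 29.990932289510965, 'opening': 0.341386960947849}
```

>>> {"op": "step_arm", "data": {"steps": [[0,0,0,0,0,0,-1],[0,0,0,0,0,0,-1],[0,0,0,0,0,0,-1],[0,0,-0.1,0,0,0,-1],[0,0,-0.2,0,0,0,-1],[0,0,-0.2,0,0,0,-1]]}}

```text
time_s: 7.0
position: [0.5436, 0.1562, 0.2018]
tcp_rot: [[-0.033, 0.999, 0.01], [0.999, 0.033, 0.001], [0.001, 0.01, -1.0]]
force: [-0.0, -0.9, 0.6]
opening: 0.71
grasp_force: 0.0
```

Run:
```python
from h import *
print(read_state()["position"],rel([.4757,-.2375,.12],down(109)))
```

```text
[0.54360074 0.15621259 0.20183717] (array([-1.3044, -0.2722,  0.2691]), array([ 0.0132,  0.0011, -0.3803]))
```

>>> {"op": "step_arm", "data": {"steps": [[-0.95,-0.2,0,0,0,-0.38,-1],[-0.95,-0.2,0,0,0,-0.38,-1],[-0.95,-0.2,0,0,0,-0.38,-1],[-0.95,-0.2,0,0,0,-0.38,-1],[-0.95,-0.2,0,0,0,-0.38,-1],[-0.95,-0.2,0,0,0,-0.38,-1],[-0.95,-0.2,0,0,0,-0.38,-1],[-0.95,-0.2,0,0,0,-0.38,-1]]}}

```text
time_s: 7.67
position: [0.4895, -0.1372, 0.1969]
tcp_rot: [[-0.32, 0.947, 0.001], [0.947, 0.32, -0.003], [-0.004, 0.0, -1.0]]
force: [0.5, -0.2, 0.7]
opening: 1.0
grasp_force: 0.0
```

Run:
```python
from h import *
print(read_state()["position"],rel([.4757,-.2375,.1],down(109)))
```

```text
[ 0.48945195 -0.13717875  0.19694143] (array([-0.3009, -0.1507,  0.3242]), array([ 0.0005,  0.0046, -0.007 ]))
```

>>> {"op": "step_arm", "data": {"steps": [[-0.301,-0.15,0.324,0,0,-0.007,-1],[-0.301,-0.15,0.324,0,0,-0.007,-1],[-0.301,-0.15,0.324,0,0,-0.007,-1],[-0.301,-0.15,0.324,0,0,-0.007,-1],[-0.301,-0.15,0.324,0,0,-0.007,-1],[-0.301,-0.15,0.324,0,0,-0.007,-1]]}}

```text
time_s: 8.17
position: [0.4759, -0.2304, 0.0994]
tcp_rot: [[-0.329, 0.944, -0.002], [0.944, 0.329, 0.002], [0.002, -0.001, -1.0]]
force: [0.8, 0.0, 0.2]
opening: 1.002
grasp_force: 0.0
```

Run:
```python
from h import *
s=read_state();print(s["position"],rel([.4757,-.2375,.027],down(109)))
c=capture("wrist");T=wristT(c,s);im=c["image"][:,:,::-1].copy()
cv2.imwrite("pics/w3.png",im)
d=np.array([np.cos(np.radians(109)),np.sin(np.radians(109)),0]);b=np.array([.479,-.247,.024])
print([proj(c,q,T).round(1).tolist() for q in(b,b+25*.001*d,b+71e-3*d-[0,0,.012])])
```

```text
[ 0.47593419 -0.23036927  0.09936224] (array([-0.0228, -0.0083,  0.2412]), array([-0.0012, -0.0031,  0.005 ]))
[[311.3, 288.2], [311.3, 248.9], [311.5, 167.7]]
```

View pics/w3.png

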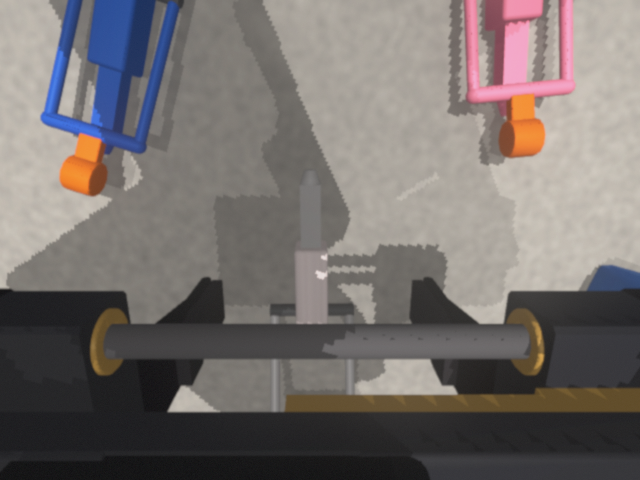

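The shoulder edge at (311,249) and the tip at (311,170) agree with the prediction, so I'll descend and grip.

>>> {"op": "step_arm", "data": {"steps": [[-0.023,-0.008,0.12,0,0,0.005,-1],[-0.023,-0.008,0.2,0,0,0.005,-1],[-0.023,-0.008,0.236,0,0,0.005,-1],[-0.023,-0.008,0.236,0,0,0.005,-1],[-0.023,-0.008,0.236,0,0,0.005,-1],[-0.023,-0.008,0.236,0,0,0.005,1],[-0.023,-0.008,0.236,0,0,0.005,1],[-0.023,-0.008,0.236,0,0,0.005,1]]}}

```text
time_s: 8.88
position: [0.4771, -0.2386, 0.0305]
tcp_rot: [[-0.327, 0.945, 0.002], [0.945, 0.327, -0.002], [-0.002, 0.001, -1.0]]
force: [0.4, -0.2, -0.0]
opening: 0.855
grasp_force: 0.0
```

>>> {"op": "step_arm", "data": {"steps": [[0,0,0,0,0,0,1],[0,0,0,0,0,0,1],[0,0,0,0,0,0,1],[0,0,0,0,0,0,1],[0,0,0,0,0,0,1],[0,0,0,0,0,0,1],[0,0,0,0,0,0,1]]}}

```text
time_s: 9.47
position: [0.4763, -0.2384, 0.0291]
tcp_rot: [[-0.327, 0.945, -0.0], [0.945, 0.327, 0.0], [0.0, -0.0, -1.0]]
force: [-0.7, -0.4, 0.2]
opening: 0.326
grasp_force: 0.0
```

>>> {"op": "step_arm", "data": {"steps": [[0,0,0,0,0,0,1],[0,0,0,0,0,0,1],[0,0,0,0,0,0,1],[0,0,0,0,0,0,1],[0,0,0,0,0,0,1]]}}

```text
time_s: 9.88
position: [0.4762, -0.2383, 0.0291]
tcp_rot: [[-0.327, 0.945, -0.0], [0.945, 0.327, 0.0], [0.0, -0.0, -1.0]]
force: [0.1, -0.0, -1.1]
opening: 0.226
grasp_force: 30.0
```

>>> {"op": "step_arm", "data": {"steps": [[0,0,-0.1,0,0,0,1],[0,0,-0.2,0,0,0,1],[0,0,-0.3,0,0,0,1],[0,0,-0.35,0,0,0,1],[0,0,-0.35,0,0,0,1]]}}

```text
time_s: 10.3
position: [0.4782, -0.2396, 0.1374]
tcp_rot: [[-0.327, 0.945, 0.006], [0.945, 0.327, -0.005], [-0.006, 0.004, -1.0]]
force: [-0.2, 0.0, -1.1]
opening: 0.227
grasp_force: 30.0
```

Run:
```python
from h import *
print(read_state()["position"],rel([.5432,.045,.111],down(92)))
```

```text
[ 0.47823028 -0.23962489  0.13740956] (array([0.8262, 0.5146, 0.085 ]), array([0.0064, 0.0071, 0.3799]))
```

>>> {"op": "step_arm", "data": {"steps": [[0.826,0.518,0,0,0,0.38,1],[0.826,0.518,0,0,0,0.38,1],[0.826,0.518,0,0,0,0.38,1],[0.826,0.518,0,0,0,0.38,1],[0.826,0.518,0,0,0,0.38,1],[0.826,0.518,0,0,0,0.38,1],[0.826,0.518,0,0,0,0.38,1],[0.826,0.518,0.08,0,0,0.38,1]]}}

```text
time_s: 10.97
position: [0.5453, 0.0523, 0.1119]
tcp_rot: [[-0.039, 0.999, 0.008], [0.999, 0.039, 0.001], [0.001, 0.008, -1.0]]
force: [0.6, -0.2, -1.3]
opening: 0.229
grasp_force: 30.0
```

>>> {"op": "step_arm", "data": {"steps": [[0,0,0,0,0,0,1],[0,0,0,0,0,0,1],[0,0,0,0,0,0,1]]}}

```text
time_s: 11.22
position: [0.5415, 0.046, 0.1093]
tcp_rot: [[-0.034, 0.999, -0.002], [0.999, 0.034, -0.0], [0.0, -0.002, -1.0]]
force: [-0.9, -0.0, -1.0]
opening: 0.223
grasp_force: 30.0
```

Run:
```python
from h import *
s=read_state();print(s["position"],s["force"],s["moment"],rel([.5432,.063,.111],down(92)))
c=capture("wrist");T=wristT(c,s);im=c["image"][:,:,::-1].copy()
cv2.imwrite("pics/w4.png",cv2.resize(im[0:340,180:500],(800,850))[:600])
R=s["tcp_rot"];p=s["position"]
print([proj(c,p+R@np.array([x,0,.0171]),T).round(1).tolist() for x in(.016,.062)])
print([proj(c,q,T).round(1).tolist() for q in([.540,.155,.143],[.5405,.140,.128])])
```

```text
[0.54148563 0.04600027 0.10933393] [-0.91742308 -0.04282418 -1.03475141] [-0.0228236  -0.06764035  0.01642485] (array([ 0.0564,  0.0076, -0.0056]), array([-0.0028, -0.0001, -0.001 ]))
[[315.0, 273.2], [314.7, 166.1]]
[[322.3, -12.5], [321.4, 65.6]]
```

View pics/w4.png

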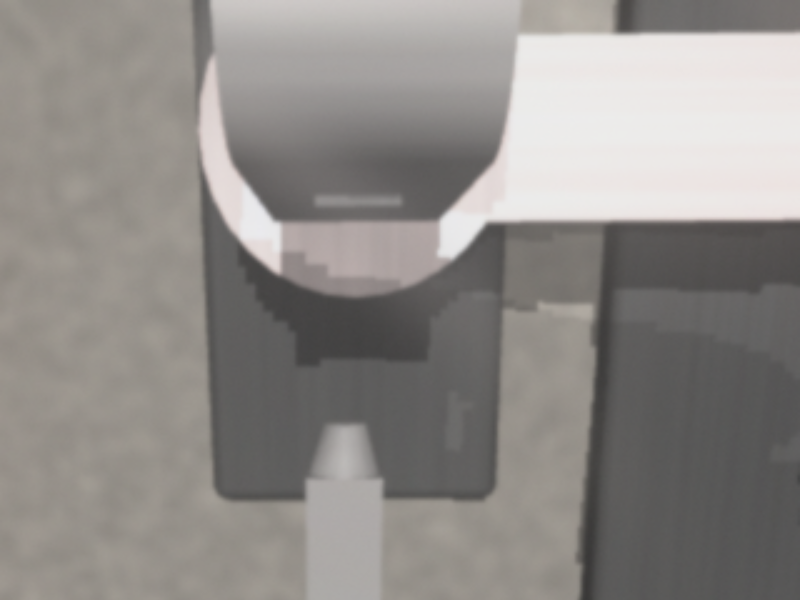

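The crop shows the tip's centre line at crop x≈344 and the hole's lower lip at x≈315–402 (centre 358). That needs about +2.2 mm lateral, which matches the gripped-stud measurement. I'll align and approach.

>>> {"op": "step_arm", "data": {"steps": [[0.02,0.0075,-0.0056,0,0,0,1],[0.06,0.0075,-0.0056,0,0,0,1],[0.08,0.0075,-0.0056,0,0,0,1],[0.08,0.0075,-0.0056,0,0,0,1],[0.08,0.0075,-0.0056,0,0,0,1]]}}

```text
time_s: 11.68
position: [0.5436, 0.0711, 0.1122]
tcp_rot: [[-0.036, 0.999, 0.0], [0.999, 0.036, -0.0], [-0.0, 0.0, -1.0]]
force: [0.3, -0.1, -1.2]
opening: 0.228
grasp_force: 30.0
```

>>> {"op": "step_arm", "data": {"steps": [[0.01,0,0,0,0,0,1],[0.02,0,0,0,0,0,1],[0.03,0,0,0,0,0,1],[0.04,0,0,0,0,0,1],[0.04,0,0,0,0,0,1]]}}

```text
time_s: 12.1
position: [0.5431, 0.0833, 0.1118]
tcp_rot: [[-0.035, 0.999, -0.0], [0.999, 0.035, 0.0], [0.0, -0.0, -1.0]]
force: [-0.6, -0.4, -1.7]
opening: 0.225
grasp_force: 30.0
```

>>> {"op": "step_arm", "data": {"steps": [[0.0,-0.0015,0.002,0,0,0,1],[0.015,-0.0015,0.002,0,0,0,1],[0.025,-0.0015,0.002,0,0,0,1],[0.035,-0.0015,0.002,0,0,0,1],[0.035,-0.0015,0.002,0,0,0,1]]}}

```text
time_s: 12.52
position: [0.5423, 0.0938, 0.1112]
tcp_rot: [[-0.035, 0.999, -0.0], [0.999, 0.035, 0.0], [0.0, -0.0, -1.0]]
force: [0.3, -0.8, -0.8]
opening: 0.227
grasp_force: 30.0
```

Run:
```python
from h import *
s=read_state();print(s["position"],s["force"],s["moment"])
```

```text
[0.54229835 0.09378422 0.11119776] [ 0.29382069 -0.77770676 -0.79179614] [-0.01110782 -0.09714801 -0.02778121]
```

>>> {"op": "step_arm", "data": {"steps": [[0.02,0,0,0,0,0,1],[0.04,0,0,0,0,0,1],[0.06,0,0,0,0,0,1],[0.075,0,0,0,0,0,1],[0.075,0,0,0,0,0,1]]}}

```text
time_s: 12.93
position: [0.5414, 0.1168, 0.1112]
tcp_rot: [[-0.036, 0.999, -0.0], [0.999, 0.036, 0.0], [0.0, -0.0, -1.0]]
force: [0.1, -0.5, -2.4]
opening: 0.226
grasp_force: 30.0
```

>>> {"op": "step_arm", "data": {"steps": [[0.01,0,0,0,0,0,1],[0.02,0,0,0,0,0,1],[0.02,0,0,0,0,0,1]]}}

```text
time_s: 13.18
position: [0.5414, 0.1221, 0.1112]
tcp_rot: [[-0.035, 0.999, -0.0], [0.999, 0.035, 0.0], [0.0, -0.0, -1.0]]
force: [0.1, -0.7, -0.9]
opening: 0.227
grasp_force: 30.0
```

>>> {"op": "step_arm", "data": {"steps": [[0.004,0,0,0,0,0,1],[0.008,0,0,0,0,0,1],[0.008,0,0,0,0,0,1]]}}

```text
time_s: 13.43
position: [0.5414, 0.1241, 0.1112]
tcp_rot: [[-0.035, 0.999, -0.0], [0.999, 0.035, 0.0], [0.0, -0.0, -1.0]]
force: [-0.4, 0.1, -0.9]
opening: 0.229
grasp_force: 30.0
```

>>> {"op": "step_arm", "data": {"steps": [[0.005,0,0,0,0,0,1],[0.01,0,0,0,0,0,1],[0.01,0,0,0,0,0,1]]}}

```text
time_s: 13.68
position: [0.5414, 0.1252, 0.1113]
tcp_rot: [[-0.037, 0.999, -0.0], [0.999, 0.037, -0.004], [-0.004, -0.0, -1.0]]
force: [0.6, -6.1, -0.8]
opening: 0.229
grasp_force: 30.0
```

Shoulder contact is felt at −6 N, so the pin is home. I'll ease off, release, rise, and move back over the knob.

>>> {"op": "step_arm", "data": {"steps": [[-0.004,0,0,0,0,0,1],[-0.004,0,0,0,0,0,0],[-0.004,0,0,0,0,0,0],[-0.004,0,0,0,0,0,0],[-0.004,0,0,0,0,0,0],[-0.004,0,0,0,0,0,0]]}}

```text
time_s: 14.18
position: [0.5414, 0.1261, 0.1114]
tcp_rot: [[-0.035, 0.999, 0.0], [0.999, 0.035, 0.0], [0.0, 0.0, -1.0]]
force: [0.2, -0.5, 0.1]
opening: 0.472
grasp_force: 0.0
```

>>> {"op": "step_arm", "data": {"steps": [[0,0,-0.05,0,0,0,0],[0,0,-0.13,0,0,0,0],[0,0,-0.2,0,0,0,0],[-0.1,0,-0.2,0,0,0,0],[-0.1,0,-0.2,0,0,0,0],[-0.1,0,-0.2,0,0,0,0]]}}

```text
time_s: 14.68
position: [0.5425, 0.0952, 0.1716]
tcp_rot: [[-0.033, 0.999, 0.001], [0.999, 0.033, 0.0], [0.0, 0.001, -1.0]]
force: [0.1, 0.0, -0.3]
opening: 0.494
grasp_force: 0.0
```

Run:
```python
from h import *
s=read_state();print(s["position"],s["opening"])
c=capture("wrist");T=wristT(c,s);im=c["image"][:,:,::-1].copy()
c2=capture("side");i2=c2["image"][:,:,::-1]
q=proj(c2,[.5415,.09,.1]);u,v=q.astype(int);print(q)
a=cv2.resize(im,(480,360));b=cv2.resize(i2[v-60:v+60,u-50:u+56],(318,360),interpolation=cv2.INTER_CUBIC)
cv2.imwrite("pics/w5.png",np.hstack([a,b]));cv2.imwrite("pics/w5full.png",im);cv2.imwrite("pics/s5.png",i2)
for n,y,z in(("knob",-.005,.1135),("knoblow",-.005,.105),("shoulder",.1405,.106),("hinge",.0965,.094)):
    p=[.540-.035*(y-.1558),y,z];print(n,proj(c,p,T).round(1)*.75,(proj(c2,p)-[u-50,v-60])*3+[480,0])
```

```text
[0.54247626 0.0951981  0.17162631] 0.4943285979884854
[300.10142922 266.32100948]
knob [236.55 317.4 ] [683.78113666  92.3003708 ]
knoblow [236.625 310.05 ] [683.61308097 101.21470188]
shoulder [235.725 141.6  ] [597.96443497 216.93846211]
hinge [236.1  194.25] [625.43710917 192.33730171]
```

View pics/w5.png

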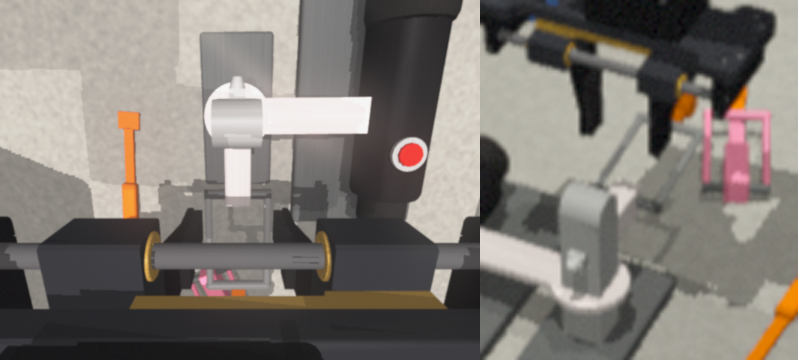

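The pin's nose sticks out beyond the stud. The loop is folded back, with the orange knob at about (683,106) in the side half, lower than the level-pin prediction, so the pin has sagged slightly. I'll measure the knob.

Run:
```python
from h import *
im=cv2.imread("pics/s5.png").astype(int);m=((im[:,:,2]>150)&(im[:,:,0]<90)&(im[:,:,2]-im[:,:,1]>60)).astype(np.uint8)
c2=capture("side")
n,l,st,ce=cv2.connectedComponentsWithStats(m)
for i in range(1,n):
    if st[i,4]>10:print(st[i],ce[i])
for z in(.09,.095,.1,.105,.11):print(z,proj(c2,[.5456,-.005,z]).round(1),proj(c2,[.5456,.0,z]).round(1))
```

```text
[246 107  17  10 131] [253.74045802 111.51908397]
[113 205  23  15 251] [123.96812749 211.92828685]
[334 235   5   7  19] [336.57894737 238.68421053]
[427 237   7   9  50] [429.84 240.56]
[315 238   6   8  31] [317.25806452 241.32258065]
[231 262   8   6  39] [234.58974359 264.71794872]
[331 283  41  54 387] [351.70284238 309.62790698]
[156 398  38  27 685] [172.8189781  411.48175182]
0.09 [317.8 244.9] [316.8 246.1]
0.095 [317.8 243.2] [316.8 244.4]
0.1 [317.8 241.5] [316.9 242.7]
0.105 [317.9 239.7] [316.9 241. ]
0.11 [317.9 238. ] [316.9 239.2]
```

Run:
```python
from h import *
print(read_state()["position"],rel([.5455,-.003,.1145],down(92)))
```

```text
[0.54175938 0.09635034 0.17072396] (array([-0.3315,  0.0012,  0.1873]), array([-0.0017, -0.0006, -0.0003]))
```

>>> {"op": "step_arm", "data": {"steps": [[-0.12,0.001,0,0,0,0,0],[-0.24,0.001,0,0,0,0,0],[-0.331,0.001,0,0,0,0,0],[-0.331,0.001,0.08,0,0,0,0],[-0.331,0.001,0.14,0,0,0,0],[-0.331,0.001,0.187,0,0,0,0],[-0.331,0.001,0.187,0,0,0,0],[-0.331,0.001,0.187,0,0,0,0]]}}

```text
time_s: 15.5
position: [0.5453, -0.0027, 0.1142]
tcp_rot: [[-0.035, 0.999, -0.003], [0.999, 0.035, 0.001], [0.001, -0.003, -1.0]]
force: [1.0, 0.3, 0.4]
opening: 0.499
grasp_force: 0.0
```

>>> {"op": "step_arm", "data": {"steps": [[0,0,0,0,0,0,1],[0,0,0,0,0,0,1],[0,0,0,0,0,0,1],[0,0,0,0,0,0,1],[0,0,0,0,0,0,1],[0,0,0,0,0,0,1],[0,0,0,0,0,0,1]]}}

```text
time_s: 16.08
position: [0.5462, -0.0034, 0.1154]
tcp_rot: [[-0.035, 0.999, 0.0], [0.999, 0.035, -0.0], [-0.0, 0.0, -1.0]]
force: [1.2, 1.1, 0.6]
opening: 0.181
grasp_force: 30.0
```

Run:
```python
import numpy as np
K=lambda r,a:np.array([r*np.cos(np.radians(a)),r*np.sin(np.radians(a))])
def tab(k0,l):
    for r,a in l:
        d=(K(r,a)-k0)/.3;print(r,a,round(d[0],3),round(-d[1],3))
tab(K(103,175)/1000*1,[]) 
k0=K(.103,175)
tab(k0,[(.1025,a) for a in(168,158,148,138,128,118,108,100)])
print()
tab(K(.1025,100),[(.1035,90),(.105,80),(.107,70),(.109,60),(.111,52),(.113,45)])
print()
tab(K(.113,45),[(.1135,38),(.1135,32),(.1135,26),(.113,20),(.113,15),(.111,11),(.106,9),(.103,8)])
```

```text
0.1025 168 0.008 -0.041
0.1025 158 0.025 -0.098
0.1025 148 0.052 -0.151
0.1025 138 0.088 -0.199
0.1025 128 0.132 -0.239
0.1025 118 0.182 -0.272
0.1025 108 0.236 -0.295
0.1025 100 0.283 -0.307

0.1035 90 0.059 -0.009
0.105 80 0.12 -0.008
0.107 70 0.181 0.001
0.109 60 0.241 0.022
0.111 52 0.287 0.045
0.113 45 0.326 0.07

0.1135 38 0.032 0.033
0.1135 32 0.055 0.066
0.1135 26 0.074 0.1
0.113 20 0.088 0.138
0.113 15 0.097 0.169
0.111 11 0.097 0.196
0.106 9 0.083 0.211
0.103 8 0.074 0.219
```

>>> {"op": "step_arm", "data": {"steps": [[0.008,0,-0.041,0,0,0,1],[0.025,0,-0.098,0,0,0,1],[0.052,0,-0.151,0,0,0,1],[0.088,0,-0.199,0,0,0,1],[0.132,0,-0.239,0,0,0,1],[0.132,0,-0.239,0,0,0,1]]}}

```text
time_s: 16.58
position: [0.5452, 0.0371, 0.1887]
tcp_rot: [[-0.037, 0.999, 0.003], [0.999, 0.037, -0.001], [-0.001, 0.003, -1.0]]
force: [0.3, -1.1, -1.4]
opening: 0.182
grasp_force: 30.0
```

Run:
```python
from h import *
s=read_state();print(s["position"],s["force"],s["moment"],s["opening"])
c2=capture("side");i2=c2["image"][:,:,::-1]
cv2.imwrite("pics/s6.png",cv2.resize(i2[180:320,230:380],(750,600)[:2],interpolation=cv2.INTER_CUBIC))
```

```text
[0.54520625 0.03705244 0.1887439 ] [ 0.33958453 -1.07762873 -1.42439692] [-0.27904483 -0.03866255  0.05945442] 0.1818337941874244
```

View pics/s6.png

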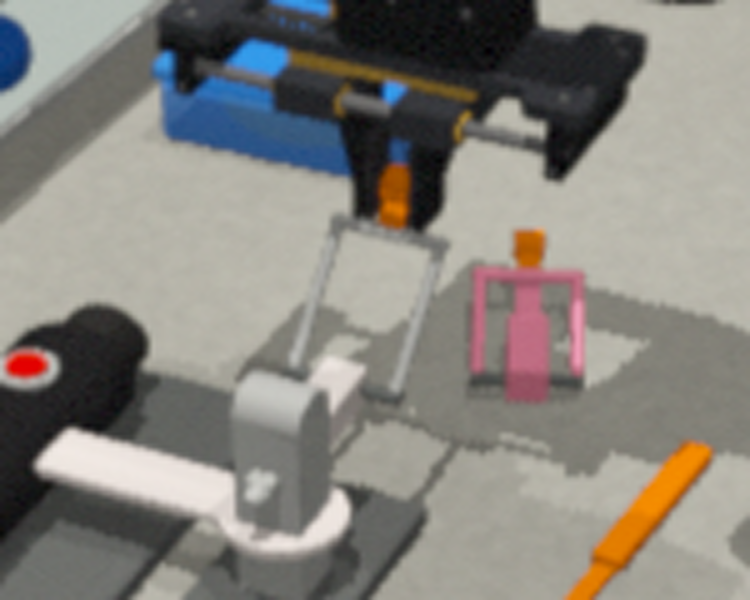

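The loop rises in the grip and the pin stays in the stud; the bar is clear of the fingertips. I'll continue the arc.

>>> {"op": "step_arm", "data": {"steps": [[0.05,0,-0.033,0,0,0,1],[0.104,0,-0.056,0,0,0,1],[0.151,0,-0.068,0,0,0,1],[0.21,0,-0.077,0,0,0,1],[0.271,0,-0.076,0,0,0,1],[0.271,0,-0.076,0,0,0,1]]}}

```text
time_s: 17.13
position: [0.5414, 0.1187, 0.2087]
tcp_rot: [[-0.037, 0.999, -0.001], [0.999, 0.037, 0.0], [0.0, -0.001, -1.0]]
force: [1.0, -1.0, -1.9]
opening: 0.181
grasp_force: 30.0
```

Run:
```python
from h import *
s=read_state();print(s["position"],s["force"],s["moment"],s["opening"])
```

```text
[0.54136888 0.1187137  0.20866757] [ 1.02814081 -0.98275216 -1.91769925] [-0.23813894 -0.21596624  0.01145207] 0.18122881947832484
```

>>> {"op": "step_arm", "data": {"steps": [[0.061,0,0.009,0,0,0,1],[0.121,0,0.03,0,0,0,1],[0.167,0,0.053,0,0,0,1],[0.206,0,0.078,0,0,0,1],[0.206,0,0.078,0,0,0,1]]}}

```text
time_s: 17.55
position: [0.539, 0.1798, 0.184]
tcp_rot: [[-0.036, 0.999, -0.003], [0.999, 0.036, -0.001], [-0.001, -0.003, -1.0]]
force: [0.3, -2.5, -1.6]
opening: 0.185
grasp_force: 30.0
```

Run:
```python
from h import *
s=read_state();print(s["position"],s["force"],s["moment"],s["opening"])
```

```text
[0.53895265 0.1797806  0.18402656] [ 0.29538749 -2.49984828 -1.55838614] [-0.61906491 -0.30106284  0.08321312] 0.18457844311285163
```

>>> {"op": "step_arm", "data": {"steps": [[0.036,0,0.03,0,0,0,1],[0.059,0,0.063,0,0,0,1],[0.078,0,0.098,0,0,0,1],[0.094,0,0.135,0,0,0,1],[0.094,0,0.135,0,0,0,1]]}}

```text
time_s: 17.97
position: [0.5378, 0.2076, 0.1433]
tcp_rot: [[-0.035, 0.999, -0.003], [0.999, 0.035, -0.001], [-0.0, -0.003, -1.0]]
force: [0.4, -4.1, -0.5]
opening: 0.179
grasp_force: 30.0
```

Run:
```python
from h import *
s=read_state();print(s["position"],s["force"],s["moment"],s["opening"])
c2=capture("side");i2=c2["image"][:,:,::-1]
cv2.imwrite("pics/s7.png",cv2.resize(i2[180:320,230:380],(750,600)[:2],interpolation=cv2.INTER_CUBIC))
```

```text
[0.53784579 0.20759263 0.14329302] [ 0.38649271 -4.10617643 -0.45366494] [-0.72044091 -0.30533895  0.04939729] 0.17935646251848747
```

>>> {"op": "step_arm", "data": {"steps": [[0.012,0,0.038,0,0,0,1],[0.015,0,0.072,0,0,0,1],[0.015,0,0.076,0,0,0,1],[-0.004,0,0.08,0,0,0,1],[-0.018,0,0.082,0,0,0,1],[-0.018,0,0.082,0,0,0,1]]}}

```text
time_s: 18.52
position: [0.539, 0.2056, 0.1215]
tcp_rot: [[-0.03, 1.0, 0.001], [1.0, 0.03, 0.009], [0.009, 0.002, -1.0]]
force: [-0.5, 11.5, -1.4]
opening: 0.179
grasp_force: 30.0
```

Run:
```python
from h import *
s=read_state();print(s["position"],s["force"],s["moment"],s["opening"])
```

```text
[0.53904857 0.20563695 0.12150534] [-0.51029422 11.54811371 -1.3974785 ] [1.70983899 0.03713303 0.05264564] 0.17862795594235076
```

>>> {"op": "step_arm", "data": {"steps": [[0.009,0,0,0,0,0,1],[0.009,0,0.005,0,0,0,1],[0.009,0,0.008,0,0,0,1],[0.009,0,0.008,0,0,0,1]]}}

```text
time_s: 18.85
position: [0.5392, 0.2059, 0.1193]
tcp_rot: [[-0.033, 0.999, 0.001], [0.999, 0.033, 0.003], [0.003, 0.001, -1.0]]
force: [-1.2, 5.6, 3.4]
opening: 0.178
grasp_force: 30.0
```

Run:
```python
from h import *
s=read_state();print(s["position"],s["force"],s["moment"],s["opening"])
```

```text
[0.53915785 0.20591629 0.11929026] [-1.17638728  5.62560377  3.39579451] [0.73960012 0.07803979 0.01982729] 0.17820570082446965
```

>>> {"op": "step_arm", "data": {"steps": [[0.006,0,0,0,0,0,1],[0.006,0,0.006,0,0,0,1],[0.006,0,0.006,0,0,0,1]]}}

```text
time_s: 19.1
position: [0.539, 0.2062, 0.1169]
tcp_rot: [[-0.034, 0.999, 0.001], [0.999, 0.034, -0.0], [-0.0, 0.001, -1.0]]
force: [-0.1, 1.4, 3.3]
opening: 0.178
grasp_force: 30.0
```

>>> {"op": "step_arm", "data": {"steps": [[0,0,-0.006,0,0,0,1],[0,0,-0.006,0,0,0,0],[0,0,-0.006,0,0,0,0],[0,0,-0.006,0,0,0,0],[0,0,-0.006,0,0,0,0],[0,0,-0.006,0,0,0,0]]}}

```text
time_s: 19.6
position: [0.5387, 0.2064, 0.1186]
tcp_rot: [[-0.034, 0.999, -0.0], [0.999, 0.034, -0.0], [-0.0, -0.0, -1.0]]
force: [-0.3, -0.2, -0.8]
opening: 0.454
grasp_force: 0.0
```

>>> {"op": "step_arm", "data": {"steps": [[0,0,-0.06,0,0,0,0],[0,0,-0.15,0,0,0,0],[0,0,-0.28,0,0,0,0],[0,0,-0.4,0,0,0,0],[-0.2,-0.2,-0.5,0,0,0,0],[-0.3,-0.3,-0.5,0,0,0,0],[-0.4,-0.4,-0.5,0,0,0,0],[-0.5,-0.4,-0.5,0,0,0,0]]}}

```text
time_s: 20.27
position: [0.4345, 0.0802, 0.2673]
tcp_rot: [[-0.037, 0.999, -0.001], [0.999, 0.037, 0.0], [0.0, -0.001, -1.0]]
force: [1.5, -0.8, -0.4]
opening: 0.497
grasp_force: 0.0
```

Run:
```python
from h import *
s=read_state();print(s["position"],s["force"],s["opening"])
c2=capture("side");i2=c2["image"][:,:,::-1];c=capture("top");i1=c["image"][:,:,::-1]
a=cv2.resize(i2[210:310,230:330],(400,400),interpolation=cv2.INTER_CUBIC);b=cv2.resize(i1[200:280,220:300],(400,400),interpolation=cv2.INTER_CUBIC)
cv2.imwrite("pics/f.png",np.hstack([a,b]))
for z in(.1,.105,.11,.115,.12):
    y=.1975;p=[.540-.035*(y-.1558),y,z];print(z,proj(c2,p).round(1),((proj(c2,p)-[230,210])*4).round(),((proj(c,p)-[220,200])*5).round())
```

```text
[0.43446547 0.080181   0.26730594] [ 1.49489333 -0.81335274 -0.40860939] 0.49670955894563257
0.1 [276.9 297.6] [187. 350.] [ 91. 234.]
0.105 [276.8 295.8] [187. 343.] [ 90. 233.]
0.11 [276.7 293.9] [187. 336.] [ 88. 232.]
0.115 [276.7 292.1] [187. 329.] [ 86. 230.]
0.12 [276.6 290.3] [186. 321.] [ 84. 229.]
```

View pics/f.png

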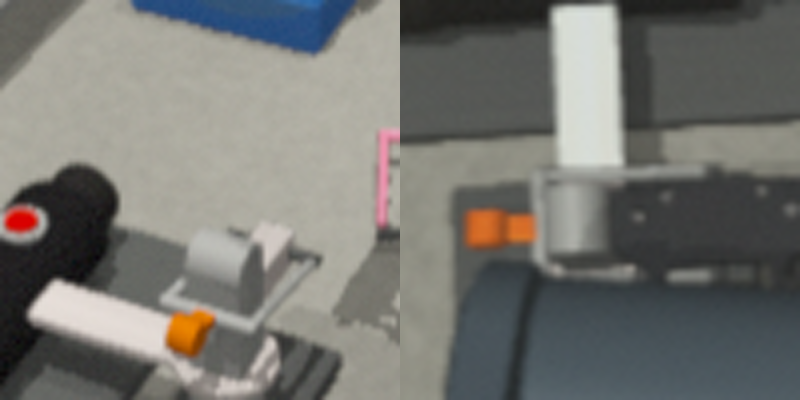

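The final view shows the bar lying behind the stud. The knob, at crop (185,335), corresponds to a height of about 0.110 m, and fully down should be 0.0939 + 0.0157 = 0.1096 m. The shoulder is against the stud and the gripper is clear, so I'll hand in.

```bash
python3 -c "
from rig import *
print(hand_in())"
```

```text
the job is handed in; nothing more can be done
None
```

The hitch pin is through the stud with its shoulder against it, the loop is snapped behind the stud and fully down, and the job was handed in at about 20 s with the gripper clear; no verdict came back.

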